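# Sweep the vent nipples through the gate into the catch box

### The arm

A 6-joint arm with a two-finger parallel gripper is mounted at the origin on the work surface. World frame = base frame: x ahead of the robot, y to its left, z up, the work surface at z = 0. Lengths are in m, angles in rad, forces in N, time in s.
With the tool pointing down it reaches from about 0.4 to 0.925 m from the base axis. Payload 3.4 kg.
Tool frame: the origin (TCP) lies at the very end of the fingers, on their centre line; the grasp point (between the pads) lies 19 mm behind it; z points along the fingers, y is the line along which they close (so a half turn about z gives the same grasp; the last joint's range is limited). The gripper opens to 85 mm and grips with 20 to 120 N. Pads are 22 mm wide; open, the fingers measure 114 mm over their backs; the gripper's body (76 mm by 85 mm) begins 54 mm behind the grasp point. The pads swing forward as they close: fully open they stand 13 mm farther back than shut.
Start: joints at [-1.339, 0.307, 1.506, -0, 1.328, -0.073], TCP at [0.173, -0.549, 0.231] pointing down, gripper open.
Joint ranges: [-3.12, 3.12], [-1.05, 2.28], [0.14, 2.33], [-1.42, 4.57], [0.1, 2.73], [-2.68, 2.68]. Speed limits (rad/s): [2.57, 2.57, 3.14, 3.14, 3.14, 3.14].

### API

Orientations are given as a unit quaternion [x, y, z, w].
In Python, from rig import manip, eyes, job gives the robot as it stands. Calls block until the motion is done:
- manip.move_ptp(position, orientation): joint-space move of the TCP to a pose.
- manip.servo_line(position, velocity=0.15, orientation=None, threshold=None): straight line of the TCP; orientation=None keeps the orientation; velocity is the mean speed in m/s. With threshold (N) it stops when the force on the tool has changed by that much, and returns True; else False.
- manip.movej(angles): joint-space move.
- manip.set_gripper(opening, newtons=None): opening from 0.0 (shut) to 1.0 (fully open); newtons is the grip in N (None keeps the last); returns when the fingers have stopped.
- manip.pause(seconds).
- manip.ik(position, orientation): joint angles nearest the present ones, or None.
- manip.read_state(): the state.
- eyes.grab_frame(name): name is "scene" or "top" or "wrist"; returns a dict with "image" (420x560x3 uint8, red, green, blue), "fov_y" (degrees; the focal length in pixels is half the picture's height over the tangent of half this angle, whatever the lens; pixels are square), "cx", "cy" (the principal point, pixels), "dist_coeffs" ([k1, k2, p1, p2, k3] as OpenCV has them; the pictures are not rectified), "rvec" (rotation vector, rad) and "tvec" (3), from world to camera coordinates, as OpenCV has them. Camera axes: x right, y down, z forward; pixel columns grow to the right and rows downward; lengths in m; the calibration is good to about 2 mm. A picture is of the moment at which its call begins. There is no depth.
A pose or a line that the arm cannot do raises manip.IKError and nothing moves.
- job.sign_off(): hands the job in; it is judged then, once.
The state is a dict: "clock": time; "joint_pos": joint angles; "joint_velocities": joint speeds; "joint_efforts": joint torques, N m; "tcp_pos": TCP position; "ee_rot": TCP orientation; "force": force on the tool from outside, world axes, zero at the start; "torque": the same for the moment, N m; "opening": opening from 0.0 (shut) to 1.0 (fully open); "finger_force": force on a finger pad.
Only numpy, scipy, OpenCV 4.12 (cv2) and the standard library are available. Lean on these libraries where they do the work, as an engineer would, in place of code of your own. Each camera call takes 0.05 s, during which the arm holds its last target. There are 200 camera calls.

### The job

With your fingertips, push the two brass vent nipples across the tiled shelf and through the narrow gate at its rear edge, so that each slides down the chute into the wooden catch box. Send them one at a time: the second may go through the gate only once the first lies in the box. Push only, never pick a nipple up off the tiles, and leave everything else where it stands.

Things in the scene. Friction and masses are not known exactly. Their poses are not given: they have to be found in the camera images.
- shelf: Fixed shelf with a white tiled top, 280 mm deep (its x, from the robot's side to the rear edge) by 760 mm wide (its y). Origin on the table under its centre; the tiled top is level, 120 mm above the origin; the rear edge is at its x = +140 mm. Its pose on the table varies a little, with some yaw.
- gate (a point): Middle of the gate, on the tiles exactly at the shelf's rear edge; x points out over the edge, y along it, z up. The gate is a 34 mm wide gap between two low aluminium fence strips on the tiles, each 70 mm long, 12 mm high, 6 mm thick (x = -6 to 0 mm, y from 17 to 87 mm either side). No sill: the chute falls away from x = 0. Its place along the edge varies.
- chute: Fixed unit of gate fences, aluminium chute and wooden catch box; origin and axes as gate. The chute begins at x = 0, falls at 50 degrees towards +x and is 45 mm wide between its sides, 105 mm long. A nipple slides down by itself once its centre is 5 mm past x = 0.
- box_floor (a point): Centre of the inner floor of the wooden catch box at the chute's foot, on the table; axes as the gate's. Inside 112 mm (x) by 122 mm (y), walls 42 mm above this floor. Lies 119 mm beyond the gate (x) and 114 mm below it.
- nipple_a_mid (a point): One of two identical brass vent nipples, loose, 35 g or so, standing upright on the tiles: round flange 24 mm in diameter and 6 mm thick below, a stem 12 to 14 mm in diameter above, 24 mm high in all. This point is on its axis, half-way up (12 mm above the tiles). It slides upright when pushed low down.
- nipple_b_mid (a point): The other of two identical brass vent nipples, loose, 35 g or so, standing upright on the tiles: round flange 24 mm in diameter and 6 mm thick below, a stem 12 to 14 mm in diameter above, 24 mm high in all. This point is on its axis, half-way up (12 mm above the tiles). It slides upright when pushed low down.
- cone: Loose grey plastic sizing cone, bystander, upright: 32 mm across its base, 60 mm high. Origin: centre of its underside.
- weight: Loose pewter weight with a small knob, bystander: 38 mm across, 36 mm high. Origin: centre of its underside.
- gauge: Loose plain steel ring gauge, bystander: 34 mm across, 16 mm high, lying flat. Origin: centre of its underside.
- bocal: Loose copper practice bocal (a bent, tapering tube with a cork end), bystander, lying at the shelf's right end (-y): about 230 mm along its x, 115 mm along its y (from -40 to +75 mm), 19 mm high. Origin: on the tiles near its middle.
- jar: Loose jar with a black lid, bystander on the table left of the shelf: 60 mm across, 60 mm high. Origin: centre of its underside.

How it is judged:
By the outcome, as a careful person would: the job done as asked, in the order asked, and still so for the second after the job is handed in, with the robot touching nothing.
It also fails if it takes over 61 s, if anything falls off the work surface, if the arm or the gripper's body presses on something with over 40 N, if the wrist force passes 120 N, or if a joint passes its speed limit or range.

## Working session

There is one attempt and no reset: what is moved stays moved. The work goes in short steps, each a Python script; the robot and the scene stay as the last script left them, time stands still between calls to the robot, and variables do not carry over. Pictures are saved under pics/ and viewed, at most 10 in all, crops included, and the job is handed in when it is done.

```bash
mkdir -p pics; cat > h.py <<'E'
import numpy as np, cv2
from rig import manip, eyes, job
def cam(n):
    f=eyes.grab_frame(n); im=f["image"]; h=im.shape[0]
    F=h/2/np.tan(np.radians(f["fov_y"])/2)
    f["K"]=np.array([[F,0,f["cx"]],[0,F,f["cy"]],[0,0,1]]); f["D"]=np.array(f["dist_coeffs"],float)
    return f
def ray(f,px,z):
    u=cv2.undistortPoints(np.array(px,float).reshape(-1,1,2),f["K"],f["D"]).reshape(-1,2)
    R=cv2.Rodrigues(np.array(f["rvec"],float))[0]; t=np.array(f["tvec"],float).ravel()
    c=-R.T@t; d=np.c_[u,np.ones(len(u))]@R
    return c+d*((z-c[2])/d[:,2])[:,None]
def proj(f,P): return cv2.projectPoints(np.array(P,float).reshape(-1,1,3),np.array(f["rvec"],float),np.array(f["tvec"],float),f["K"],f["D"])[0].reshape(-1,2)
def save(f,n,crop=None,s=1):
    im=f["image"][:,:,::-1]
    if crop: x0,y0,x1,y1=crop; im=im[y0:y1,x0:x1]
    cv2.imwrite("pics/"+n,cv2.resize(im,None,fx=s,fy=s,interpolation=cv2.INTER_CUBIC))
E
python3 - <<'E'
from h import *
import pickle
for n in("top","scene"):
    f=cam(n); save(f,n+"1.png",None,1.42); pickle.dump(f,open(n+".pkl","wb"))
    R=cv2.Rodrigues(np.array(f["rvec"]))[0]; print(n,f["fov_y"],-R.T@np.array(f["tvec"]).ravel(),R[2])
print(manip.read_state())
E
```

```text
top 44.31408708067404 [0.38155409 0.09174764 1.36703296] [ 0.16012632 -0.00152849 -0.98709535]
scene 52.604676633798505 [ 1.45574224 -0.36348194  0.86630692] [-0.69223373  0.36305604 -0.62370087]
{'clock': 0.1, 'joint_pos': array([-1.33947074e+00,  3.07475546e-01,  1.50751298e+00,  2.37666319e-06,
        1.32838044e+00, -7.35014809e-02]), 'joint_velocities': array([ 0.00058102, -0.00374774, -0.00294421, -0.00144336,  0.00091275,
       -0.00075707]), 'joint_efforts': array([ 8.14770319e-04, -4.58525240e+01, -2.52607155e+01, -1.09596822e-04,
        5.52382306e-03,  5.33585506e-06]), 'tcp_pos': array([ 0.17241186, -0.5479113 ,  0.23049734]), 'ee_rot': array([ 9.88407178e-01,  1.51823782e-01, -6.88638431e-05, -8.85484185e-04]), 'force': array([ 0.23959483, -0.706894  ,  0.21743177]), 'torque': array([-0.04881434,  0.0066369 , -0.01856741]), 'finger_force': 0.0, 'opening': 0.9964881465047338}
```

View pics/top1.png

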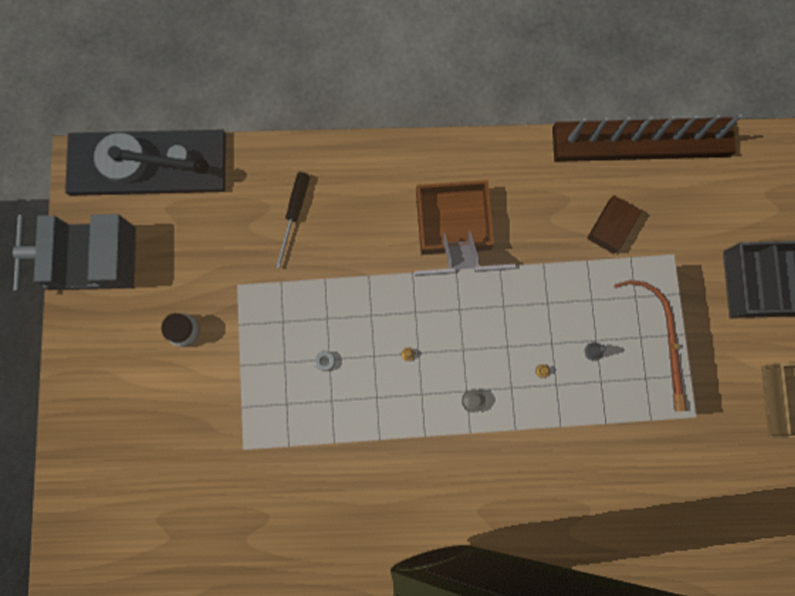

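View pics/scene1.png

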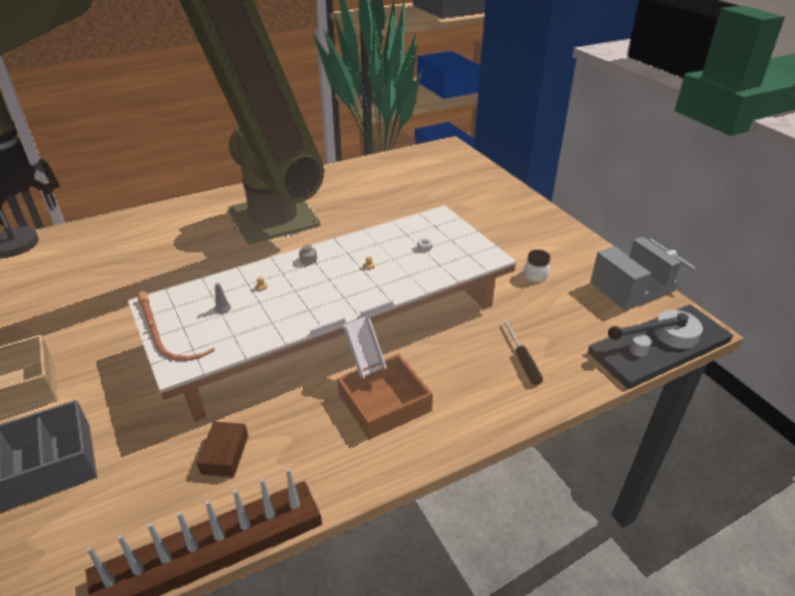

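Top view (1.42× scale): nipples are at (408,354) and (543,371), the weight at (473,400), the cone at (595,351), the gauge at (325,360), and the gate at about (466,268). The scene view confirms the layout, with the chute leading to the box. Next I'll get rough positions and a closer look from the wrist camera.

```bash
python3 - <<'E'
from h import *
import pickle
f=pickle.load(open("top.pkl","rb"))
s=lambda l:np.array(l)/1.42
c=ray(f,s([(237,284),(675,255),(695,417),(243,449)]),.12); print("corners",c.round(4), np.linalg.norm(np.diff(c,axis=0),axis=1))
print("nip",ray(f,s([(408,354),(543,371)]),.132).round(3)); print("gate",ray(f,s([(466,268)]),.12), "fence ends",ray(f,s([(415,274),(517,266)]),.13))
print("by",ray(f,s([(325,360),(473,400),(595,351)]),.14).round(3))
g=ray(f,s([(466,310)]),.12)[0]
q=[1,0,0,0]
manip.move_ptp([g[0]-.06,g[1],.36],q)
w=cam("wrist"); pickle.dump(w,open("w.pkl","wb")); save(w,"w1.png",None,1.42)
st=manip.read_state(); print(st["clock"],st["tcp_pos"],st["joint_pos"])
E
```

```text
corners [[ 0.6204  0.3607  0.12  ]
 [ 0.6529 -0.4009  0.12  ]
 [ 0.3744 -0.4105  0.12  ]
 [ 0.3398  0.3477  0.12  ]] [0.7622898  0.27867469 0.75899965]
nip [[ 0.491  0.068  0.132]
 [ 0.457 -0.158  0.132]]
gate [[ 0.63891438 -0.03687617  0.12      ]] fence ends [[ 0.62848517  0.05231587  0.13      ]
 [ 0.63819045 -0.12381997  0.13      ]]
by [[ 0.483  0.208  0.14 ]
 [ 0.411 -0.037  0.14 ]
 [ 0.487 -0.245  0.14 ]]
2.3833 [ 0.50511393 -0.0346978   0.35970169] [-1.51816167e-01  1.33938828e-01  1.41963213e+00 -2.92293040e-04
  1.58856127e+00  1.42012211e+00]
```

View pics/w1.png

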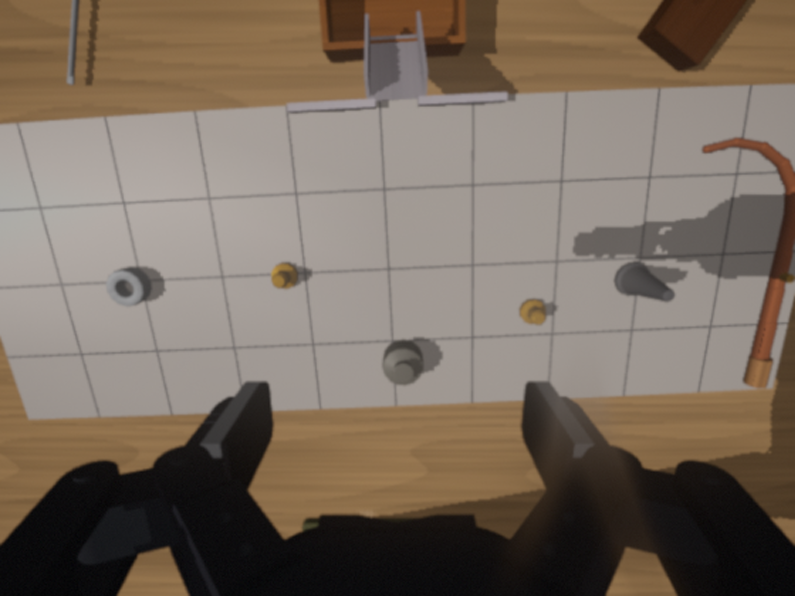

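The wrist view shows the nipples' flanges at about (284,275) and (532,311). The gate gap runs between fence ends at about (376,103) and (418,101). I'll enlarge those regions.

```bash
python3 - <<'E'
import pickle,cv2,numpy as np
from h import *
w=pickle.load(open("w.pkl","rb")); im=w["image"][:,:,::-1]
def c(x0,y0,x1,y1,s): return cv2.resize(im[y0:y1,x0:x1],None,fx=s,fy=s,interpolation=cv2.INTER_CUBIC)
a=c(195,55,365,85,4.5)   # gate 765x135
b=c(180,172,230,212,7); d=c(350,195,400,235,7)  # 350x280
o=np.zeros((420,765,3),np.uint8); o[:135,:765]=a; o[138:418,:350]=b; o[138:418,360:710]=d
cv2.imwrite("pics/z.png",o)
E
```

```text
(no output)
```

View pics/z.png

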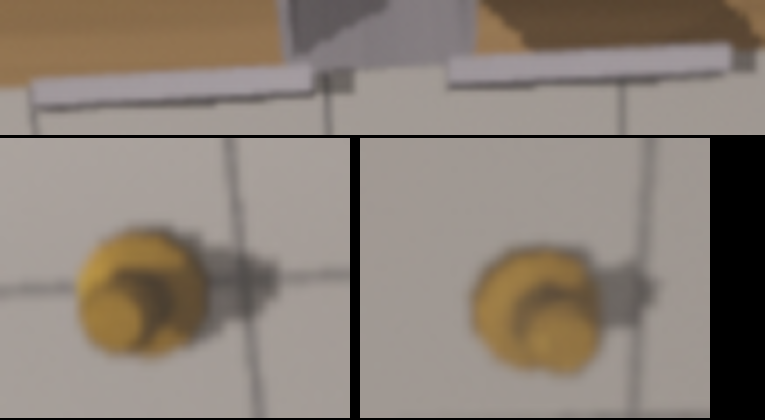

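```bash
python3 - <<'E'
import pickle
from h import *
w=pickle.load(open("w.pkl","rb")); f=pickle.load(open("top.pkl","rb"))
G=lambda l:np.array(l)/4.5+[195,55]
a=lambda p:[p[0]/7+180,(p[1]-138)/7+172]; b=lambda p:[(p[0]-360)/7+350,(p[1]-138)/7+195]
r=ray(w,G([(30,82),(313,66),(447,59),(730,43)]),.132); print(r.round(4),np.linalg.norm(np.diff(r,axis=0),axis=1)*1e3)
d=r[0]-r[3]; yaw=np.arctan2(-d[0],d[1]); print("yaw",yaw,"gate",r.mean(0),(r[1]+r[2])/2)
print(ray(w,[a((143,291)),b((537,307))],.125).round(4)); print(ray(w,[a((117,318)),b((562,340))],.144).round(4))
# shelf edge yaw from top view
s=lambda l:np.array(l)/1.42
c=ray(f,s([(237,284),(675,255)]),.12);d=c[0]-c[1];print(np.arctan2(-d[0],d[1]))
def blob(f,m):
    im=f["image"].astype(int); k=((im[:,:,0]-im[:,:,2])>60)
    return k
# check: reproject gate & nipples to scene
sc=pickle.load(open("scene.pkl","rb"))
print(proj(sc,[[*((r[1]+r[2])/2)[:2],.12],[.491,.068,.132],[.457,-.158,.132]])*1.42)
E
```

```text
[[ 0.6315  0.0528  0.132 ]
 [ 0.6349 -0.0178  0.132 ]
 [ 0.6365 -0.051   0.132 ]
 [ 0.6403 -0.121   0.132 ]] [70.67955715 33.26626069 70.0977874 ]
yaw 0.05080061253025451 gate [ 0.6357753 -0.0342582  0.132    ] [ 0.63566815 -0.03440937  0.132     ]
[[ 0.4909  0.0665  0.125 ]
 [ 0.4569 -0.1599  0.125 ]]
[[ 0.4907  0.0663  0.144 ]
 [ 0.4569 -0.1587  0.144 ]]
0.04268880741103634
[[351.25924042 319.20077272]
 [367.31193208 261.47617576]
 [259.6536067  282.15018167]]
```

```bash
cat >> h.py <<'E'
from scipy.spatial.transform import Rotation as Ro
YAW=.0508; GX=np.array([np.cos(YAW),np.sin(YAW)]); GY=np.array([-GX[1],GX[0]]); GATE=np.array([.6357,-.0343])
g2w=lambda x,y:GATE+x*GX+y*GY
w2g=lambda p:np.array([(np.array(p)[:2]-GATE)@GX,(np.array(p)[:2]-GATE)@GY])
Z=.1225; UP=.20
def quat(d): return (Ro.from_euler('z',np.arctan2(d[1],d[0]))*Ro.from_euler('x',np.pi)).as_quat()
def push(p,tgt,off=.022,gap=.12,v=.07,d=None):
    """push nipple at p to tgt; off = TCP behind nipple centre at the end"""
    p=np.array(p);tgt=np.array(tgt)
    if d is None: d=(tgt-p)/np.linalg.norm(tgt-p)
    q=quat(d); s=p-d*.038; e=tgt-d*off
    manip.move_ptp([*s,UP],q); manip.set_gripper(gap)
    manip.servo_line([*s,Z],.12)
    print("hit",manip.servo_line([*e,Z],v,threshold=15), manip.read_state()["force"].round(2), manip.read_state()["tcp_pos"].round(4))
    b=manip.read_state()["tcp_pos"][:2]-d*.015
    manip.servo_line([*b,Z],.1); manip.servo_line([*b,UP],.2)
def look(n,show=True):
    c=g2w(-.135,0); manip.move_ptp([*c,.30],quat(GX)); w=cam("wrist")
    if show: save(w,n,None,1.42)
    return w
def gold(w,z=.132):
    im=cv2.cvtColor(w["image"],cv2.COLOR_RGB2HSV); m=cv2.inRange(im,(14,120,90),(28,255,255))
    n,_,st,c=cv2.connectedComponentsWithStats(m)
    return [(st[i,4],c[i].round(1),w2g(ray(w,[c[i]],z)[0]).round(4),ray(w,[c[i]],z)[0][:2].round(4)) for i in range(1,n) if st[i,4]>25]
E
python3 - <<'E'
from h import *
import pickle
for r in gold(pickle.load(open("w.pkl","rb"))): print(r)
push([.4908,.0664],g2w(-.06,0))
w=look("w2.png")
for r in gold(w): print(r)
print(manip.read_state()["clock"])
E
```

```text
(np.int32(3251), array([22.2, 33.9]), array([0.0526, 0.281 ]), array([0.674, 0.249]))
(np.int32(6384), array([128.4,  21.4]), array([0.0564, 0.1603]), array([0.6839, 0.1286]))
(np.int32(41), array([327.7,  13.9]), array([ 0.0515, -0.0544]), array([ 0.6899, -0.086 ]))
(np.int32(7192), array([453.8,  25. ]), array([ 0.0353, -0.1912]), array([ 0.6806, -0.2235]))
(np.int32(161), array([198.1, 193.6]), array([-0.1374,  0.1089]), array([0.4929, 0.0674]))
(np.int32(174), array([374.6, 219.5]), array([-0.183 , -0.1133]), array([ 0.4587, -0.1567]))
(np.int32(257), array([533.5, 262.4]), array([-0.2563, -0.3352]), array([ 0.3967, -0.3821]))
(np.int32(98), array([  3.5, 265.9]), array([-0.2246,  0.3924]), array([0.3914, 0.3461]))
(np.int32(2193), array([501.8, 309.7]), array([-0.3297, -0.3038]), array([ 0.3219, -0.3545]))
(np.int32(4097), array([ 33.8, 324. ]), array([-0.3199,  0.378 ]), array([0.297, 0.327]))
(np.int32(5771), array([267.3, 341.1]), array([-0.3644,  0.0364]), array([ 0.2699, -0.0164]))
(np.int32(67), array([282. , 328.6]), array([-0.3435,  0.0137]), array([ 0.2919, -0.0381]))
(
[... 832 characters left out ...]
([-0.2578, -0.329 ]), array([ 0.3949, -0.3759]))
(np.int32(6403), array([ 40.9, 352.5]), array([-0.3408,  0.3049]), array([0.2799, 0.2529]))
(np.int32(1328), array([508.6, 337.7]), array([-0.3175, -0.2847]), array([ 0.333 , -0.3348]))
(np.int32(26), array([142.4, 323.9]), array([-0.2955,  0.167 ]), array([0.3321, 0.1175]))
(np.int32(487), array([282.3, 352.7]), array([-0.3377, -0.0028]), array([ 0.2985, -0.0542]))
(np.int32(140), array([169.4, 356.1]), array([-0.3436,  0.1396]), array([0.2854, 0.0877]))
(np.int32(31), array([394.7, 360.9]), array([-0.3512, -0.1455]), array([ 0.2923, -0.1975]))
(np.int32(425), array([550.3, 400.6]), array([-0.4236, -0.3697]), array([ 0.2314, -0.4251]))
9.0667
```

View pics/w2.png

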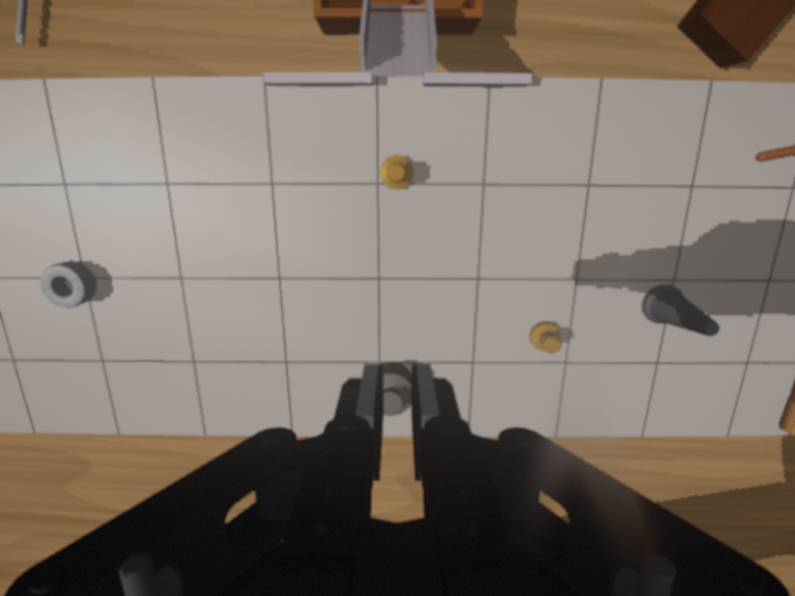

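Nipple A stands upright on the gate axis at (397,172), about 61 mm before the edge, and the others haven't moved. Next is the straight push through the gate.

```bash
cat >> h.py <<'E'
def finish(x0,y0=0):
    """nipple at gate (x0,y0), V-push to -22 mm, then shut fingers through"""
    q=quat(GX); s=g2w(x0-.038,y0)
    manip.move_ptp([*s,UP],q); manip.servo_line([*s,Z],.12)
    h1=manip.servo_line([*g2w(-.022-.022,0),Z],.07,threshold=15)
    manip.servo_line([*g2w(-.055,0),Z],.1); manip.set_gripper(0.)
    h2=manip.servo_line([*g2w(-.011,0),Z],.07,threshold=15)
    st=manip.read_state(); print(h1,h2,w2g(st["tcp_pos"]),st["force"].round(1))
    manip.servo_line([*g2w(-.05,0),Z],.12); manip.servo_line([*g2w(-.05,0),UP],.2)
E
python3 - <<'E'
from h import *
finish(-.061)
w=look("w3.png",False); f=cam("scene"); save(f,"s3.png",(150,120,450,345),2.66)
for r in gold(w)[:8]:
    if r[0]<600: print(r)
print(manip.read_state()["clock"])
E
```

```text
False False [-0.01132722  0.00011302] [ 0.8  0.5 -0.3]
(np.int32(26), array([463.3,  50.7]), array([ 0.0031, -0.1696]), array([ 0.6474, -0.2035]))
(np.int32(212), array([382.9, 238.2]), array([-0.1828, -0.113 ]), array([ 0.4589, -0.1564]))
(np.int32(150), array([556.1, 296.6]), array([-0.258 , -0.3296]), array([ 0.3947, -0.3766]))
(np.int32(29), array([ 79.2, 318.2]), array([-0.2874,  0.2432]), array([0.3363, 0.194 ]))
14.3
```

View pics/s3.png

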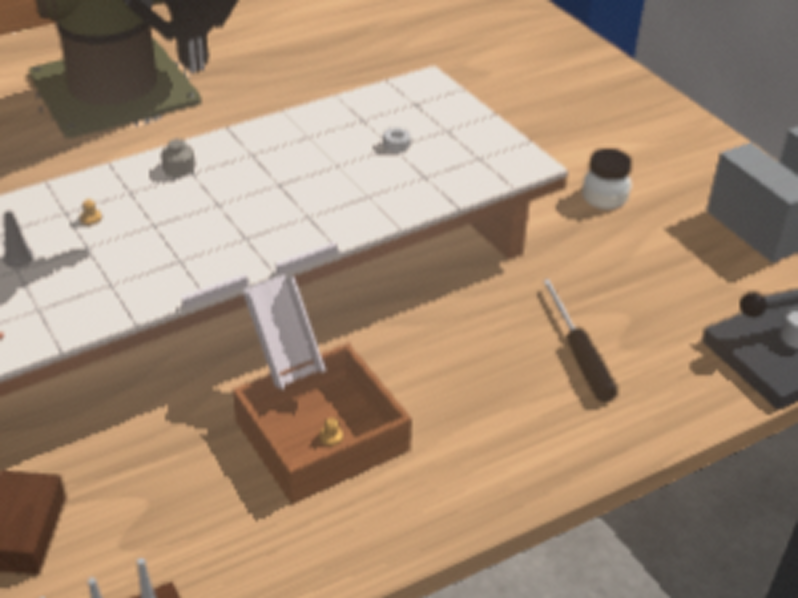

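The first nipple is in the box, at (332,432) in the crop. Now the second.

```bash
python3 - <<'E'
from h import *
push([.4569,-.1593],g2w(-.06,0))
w=look("w4.png")
for r in gold(w):
    if 100<r[0]<600: print(r)
print(manip.read_state()["clock"])
E
```

```text
hit False [ 0.61 -0.51 -0.1 ] [ 0.5603 -0.0532  0.1225]
(np.int32(346), array([279.1, 120.7]), array([-0.0609,  0.001 ]), array([ 0.5748, -0.0363]))
(np.int32(139), array([556.3, 296.3]), array([-0.2579, -0.3296]), array([ 0.3948, -0.3766]))
(np.int32(554), array([281.9, 351.5]), array([-0.3357, -0.003 ]), array([ 0.3005, -0.0543]))
(np.int32(151), array([169.2, 356.2]), array([-0.3441,  0.1391]), array([0.2849, 0.0872]))
(np.int32(411), array([550.4, 400.9]), array([-0.4229, -0.3709]), array([ 0.2322, -0.4262]))
20.8417
```

View pics/w4.png

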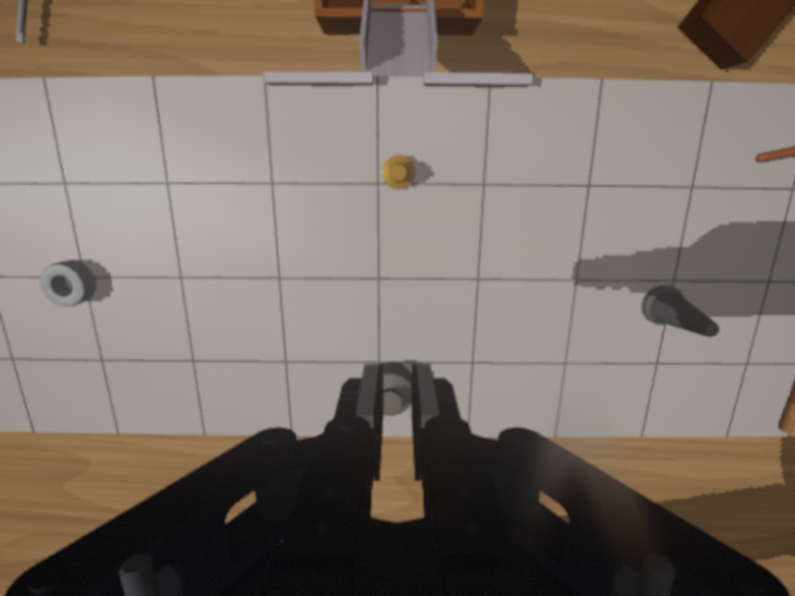

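Nipple B stands upright on the gate axis at (398,172), and the bystanders are where they were.

```bash
python3 - <<'E'
from h import *
finish(-.061)
w=look("w5.png",False); manip.pause(.5); f=cam("scene"); save(f,"s5.png",(150,120,450,345),2.66)
print(manip.read_state()["clock"])
E
```

```text
False False [-1.13100392e-02  9.97404152e-05] [ 0.5 -0.4 -0. ]
26.575
```

View pics/s5.png

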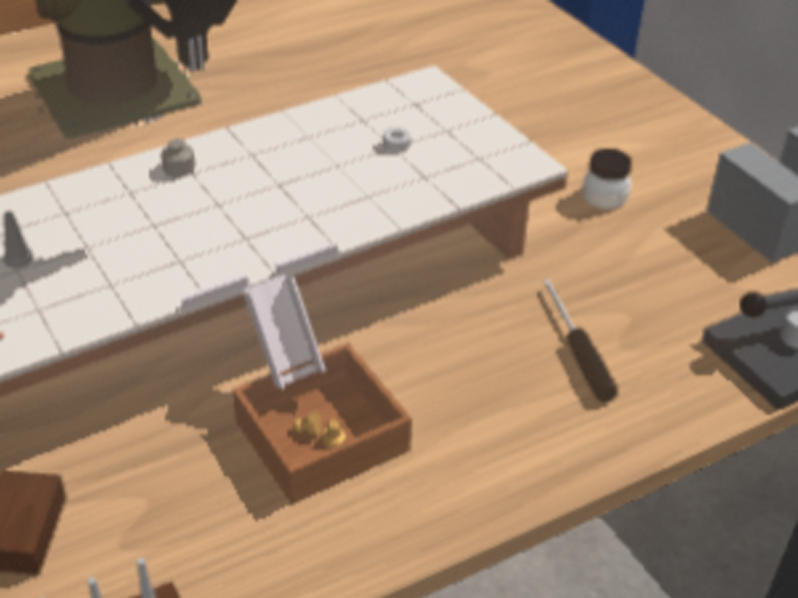

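Both nipples lie in the box, at about (310,425) and (332,435), and nothing else has moved.

```bash
python3 -c "
from rig import job; print(job.sign_off())"
```

```text
the job is handed in; nothing more can be done
None
```

Both nipples were pushed through the gate one at a time and lie in the catch box; no bystander moved in the camera views, and I handed the job in at about 27 s on the robot's clock.

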